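Hang the rinse basket up to drain by its swing bail

ROBOT

A 6-joint arm with a two-finger parallel gripper is mounted at the origin on the work surface. World frame = base frame: x ahead of the robot, y to its left, z up, the work surface at z = 0. Lengths are in mm, angles in rad, forces in N, time in s.
With the tool pointing down it reaches from about 375 to 975 mm from the base axis. Payload 3.8 kg.
Tool frame: the origin (TCP) lies midway between the tips of the shut fingers; the grasp point (between the pads) lies 19 mm behind it; z points along the fingers, y is the direction in which the jaws open and shut (so a half turn about z gives the same grasp; the last joint's range is limited). The gripper opens to 85 mm and grips with 20 to 120 N. Pads are 22 mm wide; open, the fingers measure 114 mm over their backs; the gripper's body (76 mm by 85 mm) begins 54 mm behind the grasp point. The pads swing forward as they close: fully open they stand 13 mm farther back than shut.
Start: joints at [1.125, 0.264, 1.604, -0, 1.274, -0.037], TCP at [268.315, 619.375, 231.28] pointing down, gripper open.
Joint ranges: [-2.63, 2.63], [-0.94, 2.18], [0.31, 2.57], [-1.31, 4.45], [0, 2.66], [-2.55, 2.55]. Speed limits (rad/s): [2.57, 2.57, 3.14, 3.14, 3.14, 3.14].

INTERFACE

Orientations are given as [roll, pitch, yaw] about the fixed x, y, z axes, in that order (R = Rz(yaw) Ry(pitch) Rx(roll)).
In Python, from bench import * gives the robot as it stands.
- The arm moves only by the tool play_rows, never from a script. Its arguments are lists of equal length, an entry for each row: "dp": the shift along the tool's x, y, z in cm, a list of three; "turn": the turn about the tool's z in degrees; "claw": the finger opening in cm, from 0 to 8.54. In form: {"dp": [[dx, dy, dz], ...], "turn": [turn, ...], "claw": [claw, ...]}. A call has 1 to 10 rows; each row is the pose to reach, as a shift and turn from the pose measured when the call began, along the tool's axes at that moment; what a row does not reach only later rows make up. A row lasts 1/12 s, in which the tool goes at most 41.7 mm and 7.16 degrees, less where a joint would pass 70% of its speed; a pose out of reach is approached as far as the arm can. A call with a gripper value outside its range is refused whole. The fingers move at their own pace and stop on an object; "force" is the grip in N (left out, the last holds). Time passes only in rows, so rows that repeat a pose let the fingers close. It gives the time, the measured TCP pose, the force and the opening at its end, in the units of the state.
- sense(): the state, without advancing time (a new reading comes with each control period).
- get_image(name): name is "scene" or "top"; returns a dict with "image" (384x512x3 uint8, red, green, blue), "vertical_fov" (degrees; the focal length in pixels is half the picture's height over the tangent of half this angle, whatever the lens; pixels are square), "cx", "cy" (the principal point, pixels), "position" and "attitude" of the camera in the world. Camera axes: x right, y up, looking along -z (the intrinsics and any distortion apply to the point x, -y, -z); pixel columns grow to the right and rows downward; lengths in mm; the calibration is good to about 2 mm. A picture is of the moment at which its call begins. There is no depth.
- job_done(): hands the job in, once; it reports no verdict.
The state is a dict: "clock": time; "joint_positions": joint angles; "qd": joint speeds; "tau": joint torques, N m; "eef_pos": TCP position; "ee_rot": TCP orientation; "ft_force": force on the tool from outside, world axes, zero at the start; "ft_torque": the same for the moment, N m; "grip_width": opening from 0.0 (shut) to 1.0 (fully open).
Only numpy, scipy, OpenCV 4.12 (cv2) and the standard library are available. Lean on these libraries where they do the work, as an engineer would, in place of code of your own. Each camera call takes 0.05 s, during which the arm holds its last target. There are 200 camera calls.

TASK

The rinse basket's wire bail is folded down: with a fingertip and without pinching it, gently swing the bail upright while the basket stays standing where it is on the bench. Then take the basket by the upright bail and hang it on the two-pronged hook of the drain stand, the bail's bar lowered gently until it rests in the dip of both prongs, and let go without dropping it, leaving the basket hanging free and still over the dish. Leave the other things on the bench where they are.

Things in the scene. Friction and masses are not known exactly. Their poses are not given: they have to be found in the camera images.
- basket_mid (a point): centre, 30 mm above the underside, of the loose perforated round steel rinse basket standing on the bench (mouth 108 mm, foot 84 mm across, 60 mm tall, 0.4 to 0.7 kg with the rings in it). Its axes: z up; the bail's pivots lie along y; the bail is folded to its -x side (the robot's side).
- bail_pivot (a point): middle of the bail's pivot axis, on the basket's centre line, 55 mm above the basket's underside. The pivots are 64 mm to either side along y. Axes as the basket's. The pivots are a little stiff (0.02 N m): the bail stays where it is left, but a hard push slides the basket.
- bail (a joint): angle of the bail about its pivots: 0 = level, sticking out to the basket's -x side; pi/2 = upright; end stop 1.95. Starts between 0.45 and 0.75. To raise it, push the top bar from outside (the basket's -x side) towards +x and up.
- bail_top (a point): middle of the axis of the bail's straight top bar (8 mm round, 104 mm long), 95 mm from the pivot axis; 150 mm above the bench when the bail is upright and the basket stands there. Its y axis runs along the bar. The bail's two legs are 128 mm apart.
- stand: fixed drain stand; origin on the bench, straight below the dip of its two-pronged hook. Grey base plate 175 x 140 mm, 8 mm thick, with a dish on it, 20 mm high in all. The hook's height is set anew each time and NOT measured: a bar seated in the dip has its axis 180 to 210 mm above the bench; find it by feel or by eye. The hook does not give; more than 18 N on it is rough.
- stand_post (a point): foot of the stand's telescopic post, on the bench, 95 mm to the +x side of the dip (axes as the stand's). From the post two parallel prongs of 8 mm rod, axes 72 mm apart (64 mm free between them, room for the fingers), reach to -x (the robot's side), slope down to the dip, about +-10 mm wide, then turn up; tips 24 mm past the dip and 22 mm above a seated bar's axis.
- bench_block: bystander: loose flat steel block 65 x 65 x 22 mm, origin under its centre
- bowl: bystander: loose copper bowl 84 mm across, 36 mm tall, origin under its centre
- hammer: bystander: loose hammer lying on the bench
- pot: bystander: loose steel pot without a bail, 90 mm across, 60 mm tall, origin under its centre
- flux_jar: bystander: loose amber jar 60 mm across, 85 mm tall, origin under its centre
- mandrel_stub: bystander: loose standing steel cone 64 mm across the foot, 140 mm tall, origin under its centre
There are look-alikes about, which are no part of the job. What is shaped like the part that bears basket_mid but blue is not meant.

How it is judged (in metres and radians):
On the way:
1. the bail stands upright (within 15 degrees) while the basket still stands on the bench (value of joint bail between 1.31 and 1.83 rad and height (world z) of basket_mid below 0.036 m and angle between basket_mid's own z axis and vertical below 0.1 rad), for 0.2 s.
At the end, for the whole second after the job is handed in: the basket hangs by its upright bail on the hook, clear of bench and dish, level within 0.3 rad and all but still (under 0.12 m/s); the middle of the bar is within 11 mm of the dip along the prongs and 15 mm of midway between them, square to them within 0.2 rad (x of bail_top in the frame of stand between -0.011 and 0.011 m and y of bail_top in the frame of stand between -0.015 and 0.015 m and height (world z) of bail_top above 0.172 m and height (world z) of basket_mid above 0.055 m and angle between basket_mid's own z axis and vertical below 0.3 rad and angle between the y axis of bail_top and the y axis of stand, either way round below 0.2 rad and contact force between basket and stand above 1.5 N and value of joint bail between 1.1 and 1.95 rad and linear speed of basket below 0.12 m/s); the robot touches nothing.
It fails at once if the folded bail is pinched or forced: more than 15 N between fingers and basket before the bail is up (below 1.1 rad) (value of joint bail below 1.1 rad and contact force between the fingers and basket above 15 N and height (world z) of basket_mid below 0.04 m).
It fails at once if the basket is shoved along the bench or lifted (more than 30 mm) with its bail not up (value of joint bail below 1.1 rad and distance of basket_mid from where it was at the start of the episode above 0.03 m).
It fails at once if the basket is pressed or banged on the stand with more than 18 N (contact force between basket and stand above 18 N).
It fails at once if the basket is dropped: it moves at more than 0.25 m/s, off the bench, with no finger on it (contact force between the fingers and basket below 0.3 N and height (world z) of basket_mid above 0.045 m and linear speed of basket above 0.25 m/s).
It fails at once if another thing on the bench is moved more than 20 mm (distance of any of bench_block, bowl, hammer, pot, flux_jar, mandrel_stub from where it was at the start of the episode above 0.02 m).
It also fails if it takes over 72 s, if anything falls off the work surface, if the arm or the gripper's body presses on something with over 40 N, if the wrist force passes 120 N, or if a joint passes its speed limit or range.

## Working session

There is one attempt and no reset: what is moved stays moved. The work goes in short steps, Python scripts to look and compute and a tool call to move; the robot and the scene stay as the last step left them, time stands still between calls to the robot, and variables do not carry over. Pictures are saved under pics/ and viewed, about 8 in all and at most 12, crops included, and the job is handed in when it is done.

Besides the shell and the picture viewer there is one more tool, called after ">>>" as name(argument=value, ...) on one line, values as JSON. play_rows: Moves the arm, as the interface text tells. Its arguments: {"type":"object","properties":{"dp":{"type":"array","items":{"type":"array","items":{"type":"number"}}},"turn":{"type":"array","items":{"type":"number"}},"claw":{"type":"array","items":{"type":"number"}},"force":{"type":"number"}},"required":["dp","turn","claw"]}

```bash
mkdir -p pics
cat > h.py <<'E'
from bench import *
import numpy as np, cv2
from scipy.spatial.transform import Rotation as Rn
def cam(n):
    d=get_image(n); return d
def K(d):
    f=d["image"].shape[0]/2/np.tan(np.radians(d["vertical_fov"])/2); return f
E
python3 - <<'E'
from h import *
for n in("scene","top"):
    d=get_image(n); np.save(n+".npy",d,allow_pickle=True)
    cv2.imwrite(f"pics/{n}0.png",cv2.cvtColor(d["image"],cv2.COLOR_RGB2BGR))
    print({k:v for k,v in d.items() if k!="image"})
print(sense())
E
```

```text
{'vertical_fov': 47.68945401591321, 'cx': 258.2641332809384, 'cy': 190.3542508276543, 'position': array([1170.91730165, -651.56319404, 1002.55157468]), 'attitude': array([ 0.76500475, -0.01470196,  0.83945909])}
{'vertical_fov': 46.6733173277912, 'cx': 259.0576277354324, 'cy': 189.8811467674828, 'position': array([ 243.40236115,   -2.20656516, 1379.455723  ]), 'attitude': array([ 0.21792317, -0.00378011, -1.61026241])}
{'clock': 0.1, 'joint_positions': array([ 1.12512736e+00,  2.64686260e-01,  1.60523852e+00,  3.42720273e-05,
        1.27373416e+00, -3.68932400e-02]), 'qd': array([ 0.0014777 , -0.00295593, -0.00253352, -0.00134823, -0.0003594 ,
       -0.0023345 ]), 'tau': array([-2.92698105e-04, -5.16708720e+01, -3.68589234e+01, -1.90120431e-04,
        6.34198936e-03, -1.48439972e-05]), 'eef_pos': array([268.00078276, 618.78518976, 230.08027173]), 'ee_rot': array([-3.13952898e+00, -1.08942474e-04,  2.73280675e+00]), 'ft_force': array([ 0.09097423, -0.21645519, -0.18718334]), 'ft_torque': array([ 0.00187023, -0.03915236, -0.02455955]), 'grip_width': 1.0001213259178248}
```

```bash
ls; python3 -c "
import cv2,numpy as np
a=cv2.imread('pics/scene0.png');b=cv2.imread('pics/top0.png')
"
```

```text
h.py
pics
scene.npy
top.npy
```

View pics/scene0.png

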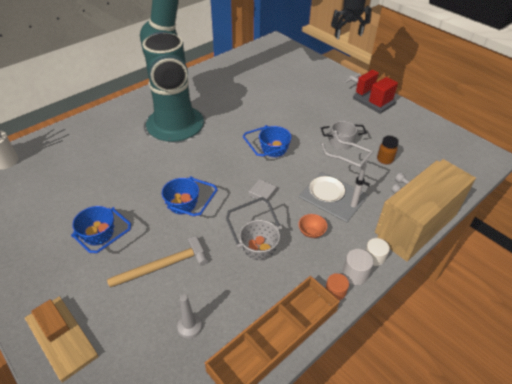

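View pics/top0.png

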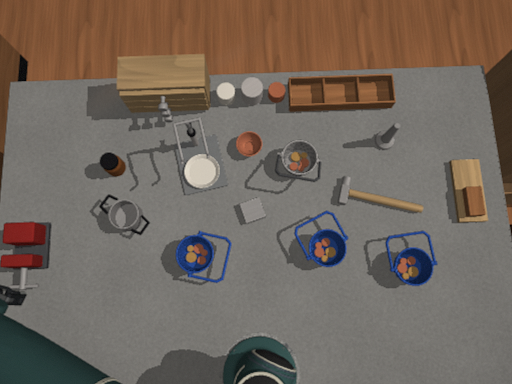

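Scene: the steel basket is at scene (260,240) / top (299,158); the three blue look-alikes are at top (195,253), (327,248), (413,266). Only the steel one fits (not blue, perforated, bail on the robot's side). The stand is at scene (335,190) / top (200,160). I'll make an enlarged crop of both to confirm.

```bash
cat >> h.py <<'E'
def ray(d,u,v):
    f=K(d); c=np.array([(u-d["cx"])/f,-(v-d["cy"])/f,-1.0])
    return np.array(d["position"]),Rn.from_euler("xyz",d["attitude"]).as_matrix()@c
def onz(d,u,v,z):
    p,r=ray(d,u,v); return p+r*(z-p[2])/r[2]
def proj(d,P):
    q=Rn.from_euler("xyz",d["attitude"]).as_matrix().T@(np.array(P,float)-d["position"]); f=K(d)
    return d["cx"]+f*q[0]/-q[2], d["cy"]-f*q[1]/-q[2]
def tri(d1,a,d2,b):
    p,r=ray(d1,*a);q,s=ray(d2,*b)
    t=np.linalg.lstsq(np.c_[r,-s],q-p,rcond=None)[0]
    x,y=p+r*t[0],q+s*t[1]; return (x+y)/2,np.linalg.norm(x-y)
def load(n): return np.load(n+".npy",allow_pickle=True).item()
def crop(d,u0,v0,w,h,s):
    im=cv2.resize(d["image"][v0:v0+h,u0:u0+w],None,fx=s,fy=s,interpolation=cv2.INTER_CUBIC)[:,:,::-1].copy()
    for u in range((u0+9)//10*10,u0+w,10):
        cv2.line(im,((u-u0)*s,0),((u-u0)*s,12 if u%50==0 else 5),(0,255,255),1)
        if u%20==0: cv2.putText(im,str(u),((u-u0)*s+2,12),0,.35,(0,255,255),1)
    for v in range((v0+9)//10*10,v0+h,10):
        cv2.line(im,(0,(v-v0)*s),(5,(v-v0)*s),(0,255,255),1)
        if v%20==0: cv2.putText(im,str(v),(6,(v-v0)*s+4),0,.35,(0,255,255),1)
    return im
E
python3 - <<'E'
from h import *
t=load("top");s=load("scene")
a=crop(t,165,105,165,100,4)[:, :660]; b=crop(s,220,115,200,150,4)
cv2.imwrite("pics/c1.png",a); cv2.imwrite("pics/c2.png",b)
for n,d,u,v in (("robot",t,265,372),("basket",t,299,158),("dish",t,202,172),("block",t,252,211)): print(n,onz(d,u,v,20))
E
```

```text
robot [  8.62383811 -15.14041621  20.        ]
basket [ 642.86572591 -150.25125484   20.        ]
dish [608.69871789 158.39854209  20.        ]
block [477.9327359    5.25740951  20.        ]
```

View pics/c1.png

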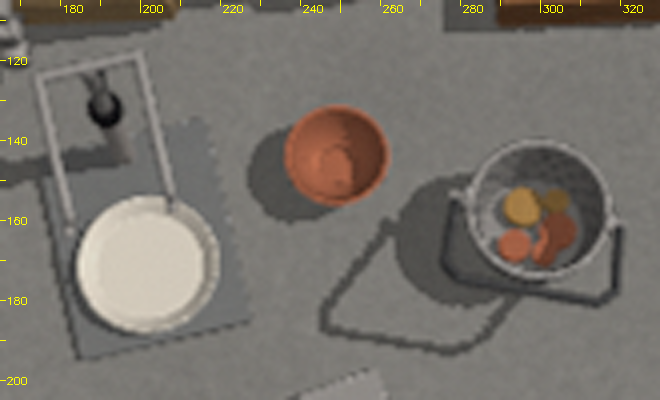

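View pics/c2.png

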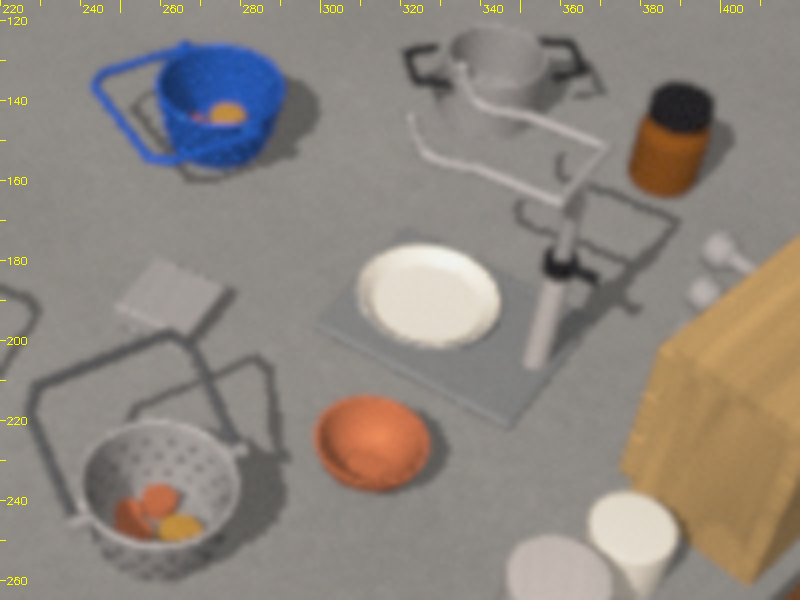

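Confirmed: the steel perforated basket has its pivots at top (279.5,154) and (318,160), with its bail on the robot's side. The prongs run from the crossbar, top (174.5,124)-(200,118), to tips at (182.5,163) and (208,156). Now triangulating.

Run:
```python
from h import *
np.set_printoptions(precision=1,suppress=True)
t=load("top");s=load("scene")
T=lambda x,y:(165+x/4,105+y/4); S=lambda x,y:(220+x/4,115+y/4)
pts=dict(pivL=(T(458,197),S(238,450)),pivR=(T(612,220),S(78,520)),barL=(T(455,280),S(178,335)),barR=(T(605,302),S(38,388)),
tipL=(T(70,232),S(460,68)),tipR=(T(172,205),S(410,115)),cbL=(T(38,75),S(605,150)),cbR=(T(140,52),S(563,203)))
R={}
for k,(a,b) in pts.items():
    R[k],e=tri(t,a,s,b); print(k,R[k],round(e,1))
p=(R["pivL"]+R["pivR"])/2; d=R["pivL"]-R["pivR"]; yaw=np.arctan2(-d[0],d[1]); print("pivot",p,np.linalg.norm(d),"yaw",yaw)
print("pivots on z=55", onz(t,*pts["pivL"][0],55),onz(t,*pts["pivR"][0],55))
m=(R["barL"]+R["barR"])/2; d=R["barL"]-R["barR"]; print("bar",m,np.linalg.norm(d),np.arctan2(-d[0],d[1]),"angle",np.arctan2(m[2]-55,np.linalg.norm((m-p)[:2])))
for a in("tip","cb"):
    d=R[a+"L"]-R[a+"R"]; print(a,(R[a+"L"]+R[a+"R"])/2,np.linalg.norm(d),np.arctan2(-d[0],d[1]))
# white dish centroid, base corners
im=t["image"][150:195,178:228].astype(int); m=im.min(2)>170; v,u=np.nonzero(m); print("dish",onz(t,u.mean()+178,v.mean()+150,20),m.sum())
for q in((80,360),(250,320)): print("base",onz(t,*T(*q),8))
for q in((318,320),(508,425)): print("baseS",onz(s,*S(*q),8))
# basket rim outline circle: mouth z=60
print("mouth",onz(t,*T(540,208),60), "post foot",onz(s,*S(535,365),8))
st=sense();print(st["eef_pos"])
```

```text
pivL [648.1 -85.7  54.1] 2.7
pivR [ 622.8 -206.4   54.8] 3.8
barL [570.7 -75.8 102.2] 6.3
barR [ 548.1 -184.6  108.4] 6.6
tipL [585.  188.9 211.8] 1.3
tipR [599.9 118.6 215.8] 0.3
cbL [703.5 212.4 198.1] 1.1
cbR [718.9 142.2 200.1] 3.5
pivot [ 635.5 -146.    54.5] 123.41189286427031 yaw -0.20680296851171778
pivots on z=55 [647.  -86.7  55. ] [ 623.9 -204.9   55. ]
bar [ 559.4 -130.2  105.3] 111.31730025109263 -0.20422700646557823 angle 0.5744775232661455
tip [592.4 153.7 213.8] 72.05226790843237 0.20909693856872755
cb [711.2 177.3 199.1] 71.9369009914627 0.21637213337827338
dish [613.3 167.2  20. ] 706
base [539.2 214.1   8. ]
base [566.3  79.8   8. ]
baseS [570.4  81.4   8. ]
baseS [739.1 111.3   8. ]
mouth [ 634.2 -149.2   60. ] post foot [713.8 173.4   8. ]
[268.  618.8 230.1]
```

Measured: the bail pivot is at about (635,-146,55) with yaw -0.206, and the bail angle is about 0.57. The dip is at about (617,158), yaw +0.205, with a seated bar at about z 192. Now heading for the robot side of the bail with the fingers shut.

>>> play_rows(dp=[[-2.6,-2.9,0],[-5.3,-5.8,0],[-7.9,-8.7,0],[-10.5,-11.6,0],[-13.2,-14.5,0],[-15.8,-17.4,0],[-18.5,-20.3,0],[-21.1,-23.2,0],[-23.8,-26.1,0],[-26.4,-29,0]], turn=[7,14,21,28,35,42,49,56,63,70], claw=[0,0,0,0,0,0,0,0,0,0])

```text
clock: 0.93
eef_pos: [394.9, 245.8, 230.3]
ee_rot: [-3.141, 0.002, 1.505]
ft_force: [0.9, 0.3, 0.1]
grip_width: -0.002
```

```bash
cat >> h.py <<'E'
def go(P,yang,st=None):
    """print dp(cm),turn(deg) to put the TCP at P (mm) with tool y at world angle yang"""
    st=st or sense(); R=Rn.from_euler("xyz",st["ee_rot"]).as_matrix()
    a=np.arctan2(R[1,1],R[0,1])
    print("tcp",np.round(st["eef_pos"],1),"yang",round(a,3),"F",np.round(st["ft_force"],2),"t",st["clock"],"g",round(st["grip_width"],3))
    print(" dp",np.round(R.T@(np.array(P,float)-st["eef_pos"])/10,2),"turn",round(np.degrees(a-yang),1))
pv=np.array([635.5,-146,55]); bx=np.array([np.cos(.206),-np.sin(.206),0])
dipxy=np.array([617,158.]); sx=np.array([np.cos(.205),np.sin(.205),0])
E
python3 -c "
from h import *
go([522,-122,230],-.206)"
```

```text
tcp [394.9 245.8 230.3] yang -0.065 F [0.94 0.26 0.08] t 0.9333 g -0.002
 dp [-35.87  15.08   0.09] turn 8.1
```

>>> play_rows(dp=[[-3.6,1.5,0],[-7.2,3,0],[-10.8,4.5,0],[-14.4,6,0],[-18,7.5,0],[-21.6,9,0],[-25.2,10.5,0],[-28.8,12,0],[-32.4,13.6,0],[-35.9,15.1,0]], turn=[1,2,3,4,5,6,7,8,8.1,8.1], claw=[0,0,0,0,0,0,0,0,0,0])

```text
clock: 1.77
eef_pos: [522.1, -124.4, 230.6]
ee_rot: [-3.141, 0.002, 1.363]
ft_force: [0.2, -0.2, -0.8]
grip_width: 0.001
```

```bash
python3 -c "
from h import *
print(pv-bx*116)
P=pv-bx*118; P[2]=85
go(P,-.206)"
```

```text
[ 521.95259637 -122.2726502    55.        ]
tcp [ 522.1 -124.4  230.6] yang -0.207 F [ 0.15 -0.24 -0.81] t 1.7667 g 0.001
 dp [ 0.24 -0.24 14.56] turn -0.1
```

>>> play_rows(dp=[[0.2,-0.2,3],[0.2,-0.2,6],[0.2,-0.2,9],[0.2,-0.2,12],[0.2,-0.2,13.5],[0.2,-0.2,14.5],[0.2,-0.2,14.5],[0.2,-0.2,14.5]], turn=[0,0,0,0,0,0,0,0], claw=[0,0,0,0,0,0,0,0])

```text
clock: 2.43
eef_pos: [520.3, -122.3, 85.5]
ee_rot: [-3.14, 0.002, 1.364]
ft_force: [-0.7, 0.5, 1.1]
grip_width: -0.001
```

Run:
```python
from h import *
go(pv-bx*18.5+[0,0,70],-.206)
s=get_image("scene");t=get_image("top")
a=crop(s,200,150,110,120,4);b=crop(t,255,130,85,120,4)
cv2.imwrite("pics/d1.png",np.hstack([a,b]))
```

```text
tcp [ 520.3 -122.3   85.5] yang -0.207 F [-0.72  0.47  1.1 ] t 2.4333 g -0.001
 dp [ 0.04  9.91 -3.97] turn -0.1
```

View pics/d1.png

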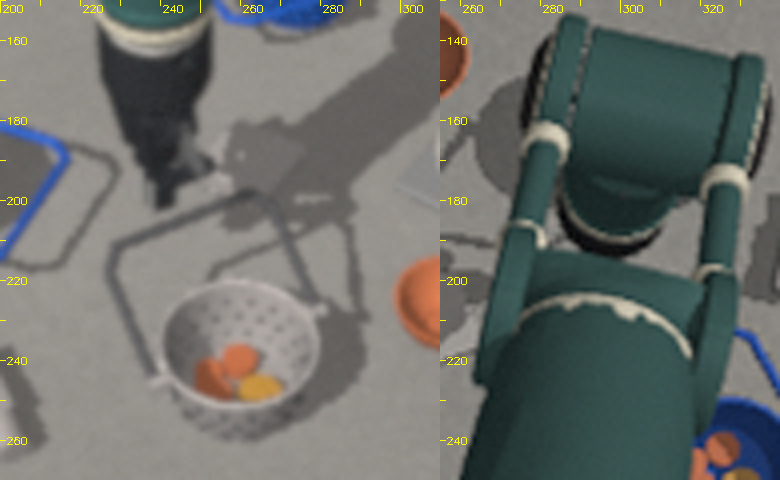

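The shut fingertip stands just outside the bail's bar, scene (238,203) against the bar at (247,205), so it is clear and near the middle. Pushing forward and up slowly.

>>> play_rows(dp=[[0,0.5,0],[0,1,0],[0,1.4,0],[0,1.8,-0.1],[0,2.2,-0.3],[0,2.6,-0.6],[0,3,-1],[0,3.4,-1.3],[0,3.8,-1.7],[0,4.2,-2]], turn=[0,0,0,0,0,0,0,0,0,0], claw=[0,0,0,0,0,0,0,0,0,0])

```text
clock: 3.37
eef_pos: [561.1, -130.8, 107.6]
ee_rot: [-3.139, 0.002, 1.364]
ft_force: [-7.6, 1.7, 7.3]
grip_width: -0.0
```

>>> play_rows(dp=[[0,0.4,-0.3],[0,0.8,-0.6],[0,1.2,-0.8],[0,1.6,-1],[0,2,-1.2],[0,2.4,-1.3],[0,2.8,-1.5],[0,3.2,-1.6],[0,3.6,-1.7],[0,3.6,-1.7]], turn=[0,0,0,0,0,0,0,0,0,0], claw=[0,0,0,0,0,0,0,0,0,0])

```text
clock: 4.2
eef_pos: [597.5, -138.4, 124.8]
ee_rot: [-3.14, 0.002, 1.364]
ft_force: [-0.1, -1.1, -0.1]
grip_width: -0.001
```

Run:
```python
from h import *
go(pv-bx*18.5+[0,0,70],-.206)
s=get_image("scene")
cv2.imwrite("pics/d2.png",crop(s,200,150,110,120,4))
```

```text
tcp [ 597.5 -138.4  124.8] yang -0.207 F [-0.1  -1.05 -0.12] t 4.2 g -0.001
 dp [ 0.04  2.03 -0.02] turn -0.1
```

View pics/d2.png

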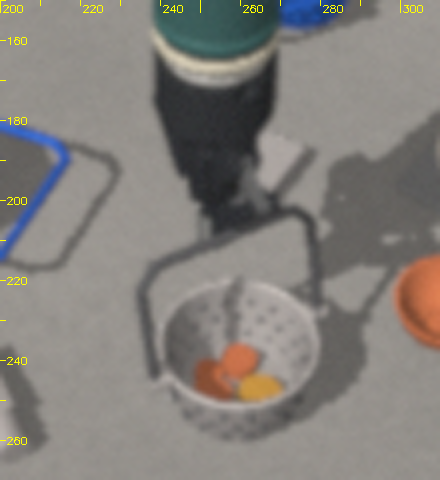

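The bail has swung up to about 1.35 rad and the basket has not moved (rim still at scene (240,235)). Finishing the last 20 mm slowly.

>>> play_rows(dp=[[0,0.25,0],[0,0.5,0],[0,0.75,0],[0,1,0],[0,1.25,0],[0,1.5,0],[0,1.75,0],[0,2,0],[0,2,0],[0,2,0]], turn=[0,0,0,0,0,0,0,0,0,0], claw=[0,0,0,0,0,0,0,0,0,0])

```text
clock: 5.08
eef_pos: [616.7, -142.4, 124.5]
ee_rot: [-3.139, 0.002, 1.364]
ft_force: [0.6, 0.7, 0.1]
grip_width: 0.002
```

>>> play_rows(dp=[[0,-0.5,0],[0,-1.5,0],[0,-3,0],[0,-4,0],[0,-4,-2],[0,-4,-5],[0,-4,-8],[0,-4,-10],[0,-4,-10],[0,-4,-10]], turn=[0,0,0,0,0,0,0,0,0,0], claw=[0,0,0,0,0,0,0,0,0,0])

```text
clock: 5.92
eef_pos: [578.3, -134.2, 226.6]
ee_rot: [3.14, 0.003, 1.364]
ft_force: [0.3, 1.1, 0.1]
grip_width: 0.001
```

Run:
```python
from h import *
go(pv+[0,0,76],-.206)
s=get_image("scene");t=get_image("top")
a=crop(s,200,150,100,120,4);b=crop(t,255,110,95,120,4)
cv2.imwrite("pics/d3.png",np.hstack([a,b]))
for k in (64,-64): # expected pivots and upright bar ends
    yv=np.array([-bx[1],bx[0],0])*k
    print("exp scene piv",proj(s,pv+yv),"bar",proj(s,pv+yv*52/64+[0,0,95]),"top bar",proj(t,pv+yv*52/64+[0,0,95]))
```

```text
tcp [ 578.3 -134.2  226.6] yang -0.207 F [0.25 1.14 0.11] t 5.9167 g 0.001
 dp [0.04 5.83 9.57] turn -0.1
exp scene piv (np.float64(279.7384159591828), np.float64(227.03537511379704)) bar (np.float64(277.6926134683915), np.float64(205.9889392957426)) top bar (np.float64(284.0241991910782), np.float64(144.7683793404452))
exp scene piv (np.float64(239.48724980431305), np.float64(245.23014615659147)) bar (np.float64(243.02098439342197), np.float64(220.92536096787592)) top bar (np.float64(319.6063135021594), np.float64(150.50877953321145))
```

View pics/d3.png

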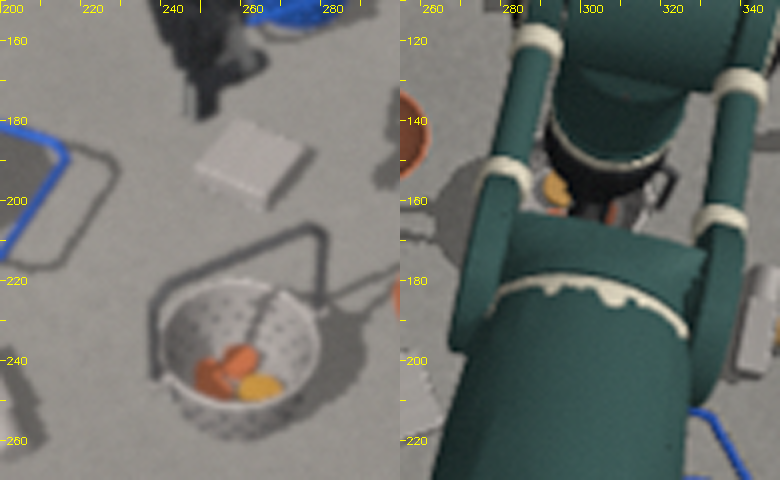

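Run:
```python
from h import *
s=load("scene")
by=np.array([-bx[1],bx[0],0])
for uv in ((239.3,223),(279.5,207.5),(259.4,215.2)):
    w=onz(s,*uv,149)-pv; print(uv,"bx",w@bx,"by",w@by)
```

```text
(239.3, 223) bx 0.6276315004067763 by -63.12000820283601
(279.5, 207.5) bx 6.114755395204458 by 53.84495903238283
(259.4, 215.2) bx 3.1775699558361423 by -5.553914010218572
```

Run:
```python
from h import *
by=np.array([-bx[1],bx[0],0])
go(pv+bx*3-by*2+[0,0,76],-.206)
```

```text
tcp [ 576.6 -133.7  223.5] yang -0.207 F [-0.18 -0.33 -0.56] t 6.0167 g 0.0
 dp [-0.17  6.35  9.23] turn -0.1
```

>>> play_rows(dp=[[-0.1,2,0],[-0.1,4,0],[-0.1,6.1,0],[-0.1,6.1,3],[-0.1,6.1,6],[-0.1,6.1,8],[-0.1,6.1,9],[-0.1,6.1,9.6],[-0.1,6.1,9.6],[-0.1,6.1,9.6]], turn=[0,0,0,0,0,0,0,0,0,0], claw=[5,5,5,5,5,5,5,5,5,5])

```text
clock: 6.85
eef_pos: [635.9, -147.5, 127.7]
ee_rot: [-3.138, 0.002, 1.364]
ft_force: [0.4, -0.4, 0.5]
grip_width: 0.581
```

>>> play_rows(dp=[[0,0,0],[0,0,0],[0,0,0],[0,0,0],[0,0,0],[0,0,0],[0,0,0],[0,0,0],[0,0,0],[0,0,0]], turn=[0,0,0,0,0,0,0,0,0,0], claw=[4,3,2.4,2,1.6,1.2,0.8,0.4,0.4,0.4], force=50)

```text
clock: 7.68
eef_pos: [636.0, -147.5, 127.9]
ee_rot: [-3.138, 0.002, 1.363]
ft_force: [-0.3, 0.7, 1.7]
grip_width: 0.074
```

Run:
```python
from h import *
go(pv+bx*3-by*2+[0,0,76],-.206) if 0 else go(pv+[0,0,76],-.206)
s=get_image("scene"); cv2.imwrite("pics/d4.png",crop(s,200,120,140,150,4))
```

```text
tcp [ 636.  -147.5  127.9] yang -0.207 F [-0.34  0.68  1.7 ] t 7.6833 g 0.074
 dp [ 0.14 -0.08 -0.31] turn -0.1
```

>>> play_rows(dp=[[0,0,-0.2],[0,0,-0.5],[0,0,-1],[0,0,-1.5],[0,0,-2],[0,0,-2.5],[0,0,-3],[0,0,-3],[0,0,-3],[0,0,-3]], turn=[0,0,0,0,0,0,0,0,0,0], claw=[0.4,0.4,0.4,0.4,0.4,0.4,0.4,0.4,0.4,0.4], force=60)

```text
clock: 8.57
eef_pos: [636.0, -147.4, 157.9]
ee_rot: [-3.138, 0.002, 1.364]
ft_force: [-0.0, -0.1, -6.4]
grip_width: 0.07
```

Run:
```python
from h import *
go(pv+[0,0,95+94-22],-.206)
s=get_image("scene"); cv2.imwrite("pics/d4.png",crop(s,200,120,140,150,4))
```

```text
tcp [ 636.  -147.4  157.9] yang -0.207 F [-0.   -0.06 -6.39] t 8.5667 g 0.07
 dp [ 0.11 -0.11 -6.41] turn -0.1
```

View pics/d4.png

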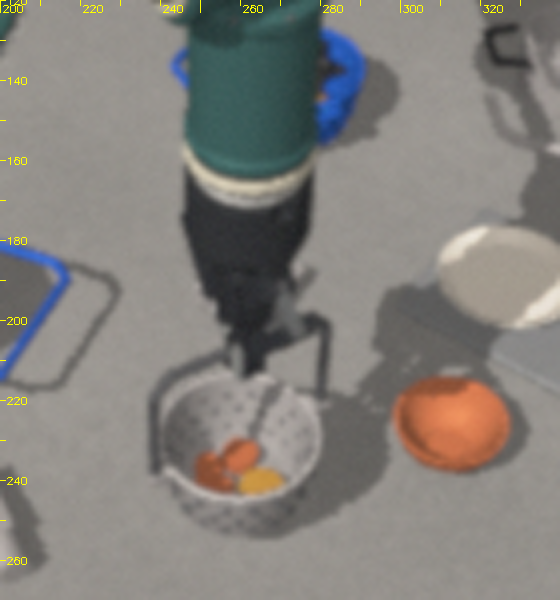

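The basket hangs level from the gripped bail, off the bench with a wrist load of 6.4 N. Lifting higher, then going round to the prong-tip side.

>>> play_rows(dp=[[0,0,-0.6],[0,0,-1.4],[0,0,-2.3],[0,0,-3.2],[0,0,-4.1],[0,0,-5],[0,0,-5.8],[0,0,-6.4],[0,0,-6.7],[0,0,-6.7]], turn=[0,0,0,0,0,0,0,0,0,0], claw=[0.4,0.4,0.4,0.4,0.4,0.4,0.4,0.4,0.4,0.4])

```text
clock: 9.45
eef_pos: [636.8, -147.4, 225.9]
ee_rot: [-3.139, 0.002, 1.364]
ft_force: [-0.2, -0.0, -6.2]
grip_width: 0.066
```

Run:
```python
from h import *
P=np.r_[dipxy,225]-sx*110
go(P,.205)
```

```text
tcp [ 636.8 -147.4  225.9] yang -0.207 F [-0.23 -0.01 -6.18] t 9.45 g 0.066
 dp [ 25.08 -18.3    0.08] turn -23.6
```

>>> play_rows(dp=[[0.3,-0.2,0],[0.8,-0.6,0],[1.6,-1.2,0],[2.6,-1.9,0],[3.7,-2.7,0],[4.8,-3.5,0],[5.9,-4.3,0],[7,-5.1,0],[8.1,-5.9,0],[9.2,-6.7,0]], turn=[0,-1,-2,-3,-4,-5,-6,-7,-8,-9], claw=[0.4,0.4,0.4,0.4,0.4,0.4,0.4,0.4,0.4,0.4])

```text
clock: 10.28
eef_pos: [589.4, -42.1, 226.0]
ee_rot: [-3.139, 0.002, 1.523]
ft_force: [-0.1, 0.4, -6.2]
grip_width: 0.07
```

Run:
```python
from h import *
go(np.r_[dipxy,225]-sx*110,.205)
```

```text
tcp [589.4 -42.1 226. ] yang -0.048 F [-0.14  0.35 -6.24] t 10.2833 g 0.07
 dp [17.37 -8.85  0.09] turn -14.5
```

>>> play_rows(dp=[[1.2,-0.6,0],[2.4,-1.2,0],[3.6,-1.8,0],[4.8,-2.4,0],[6,-3.1,0],[7.2,-3.7,0],[8.4,-4.3,0],[9.6,-4.9,0],[10.8,-5.5,0],[11.8,-6,0]], turn=[-1,-2,-3,-4,-5,-6,-7,-8,-9,-10], claw=[0.4,0.4,0.4,0.4,0.4,0.4,0.4,0.4,0.4,0.4])

```text
clock: 11.12
eef_pos: [534.5, 80.1, 225.9]
ee_rot: [-3.139, 0.001, 1.699]
ft_force: [-0.6, -0.7, -5.9]
grip_width: 0.07
```

Run:
```python
from h import *
go(np.r_[dipxy,225]-sx*110,.205)
```

```text
tcp [534.5  80.1 225.9] yang 0.129 F [-0.63 -0.69 -5.94] t 11.1167 g 0.07
 dp [ 5.83 -1.78  0.09] turn -4.4
```

>>> play_rows(dp=[[1.1,-0.3,0],[2.2,-0.7,0],[3.2,-1,0],[4.1,-1.3,0],[4.8,-1.5,0],[5.4,-1.7,0],[5.8,-1.8,0],[5.8,-1.8,0],[5.8,-1.8,0],[5.8,-1.8,0]], turn=[-0.8,-1.6,-2.4,-3.2,-4,-4.4,-4.4,-4.4,-4.4,-4.4], claw=[0.4,0.4,0.4,0.4,0.4,0.4,0.4,0.4,0.4,0.4])

```text
clock: 11.95
eef_pos: [509.4, 134.9, 226.0]
ee_rot: [-3.139, 0.001, 1.776]
ft_force: [-0.2, 0.0, -5.3]
grip_width: 0.069
```

Run:
```python
from h import *
go(np.r_[dipxy,226],.205)
s=get_image("scene");t=get_image("top")
np.save("s2.npy",s,allow_pickle=True);np.save("t2.npy",t,allow_pickle=True)
cv2.imwrite("pics/e1.png",np.hstack([crop(s,270,95,115,130,4),crop(t,160,100,80,130,4)]))
```

```text
tcp [509.4 134.9 226. ] yang 0.205 F [-0.16  0.05 -5.35] t 11.95 g 0.069
 dp [ 0.07 11.   -0.03] turn 0.0
```

View pics/e1.png

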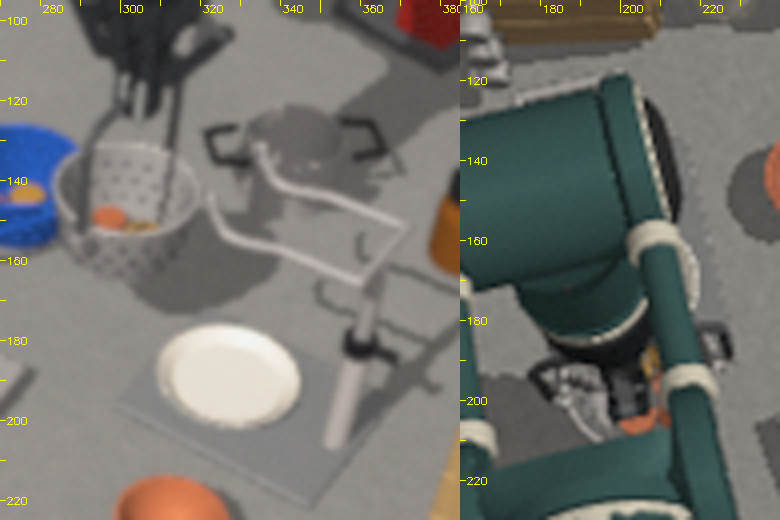

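Run:
```python
from h import *
s=np.load("s2.npy",allow_pickle=True).item()
sy=np.array([-sx[1],sx[0]])
for z in (176,184,192):
    w=onz(s,334.7,148.2,z)[:2]-dipxy; print(z,w@sx[:2],w@sy)
for n,dx,dz in(("tip",-24,22),("dipstart",-10,-8),("dipend",10,-8)):
  for y in(36,-36):
    print(n,y,np.round(proj(s,np.r_[dipxy+sx[:2]*dx+sy*y,192+dz]),1))
```

```text
176 -6.3095538491444545 13.302518361074851
184 -2.594573159429964 4.410890482513106
192 1.1204075302844803 -4.480737396048861
tip 36 [335.1 131.7]
tip -36 [322.4 144.5]
dipstart 36 [337.8 141.6]
dipstart -36 [325.4 154.6]
dipend 36 [343.8 144.3]
dipend -36 [331.6 157.4]
```

The picture shows the basket hanging level, with the prong tips at scene (335.5,132) and (322.5,143), within about 1 px of my stand model. Moving in over the dip.

>>> play_rows(dp=[[0,0.4,0],[0,1.2,0],[0,2.4,0],[0,3.8,0],[0,5.2,0],[0,6.6,0],[0,8,0],[0,9.3,0],[0,10.3,0],[0,10.8,0]], turn=[0,0,0,0,0,0,0,0,0,0], claw=[0.4,0.4,0.4,0.4,0.4,0.4,0.4,0.4,0.4,0.4])

```text
clock: 12.88
eef_pos: [617.4, 157.2, 225.3]
ee_rot: [-3.14, 0.001, 1.775]
ft_force: [-0.0, 0.2, -6.6]
grip_width: 0.069
```

Run:
```python
from h import *
go(np.r_[dipxy,226],.205)
```

```text
tcp [617.4 157.2 225.3] yang 0.205 F [-0.    0.23 -6.62] t 12.8833 g 0.069
 dp [ 0.09 -0.03 -0.07] turn -0.0
```

>>> play_rows(dp=[[0,0.2,0.4],[0,0.2,1],[0,0.2,1.7],[0,0.2,2.4],[0,0.2,3],[0,0.2,3],[0,0.2,3],[0,0.2,3]], turn=[0,0,0,0,0,0,0,0], claw=[0.4,0.4,0.4,0.4,0.4,0.4,0.4,0.4])

```text
clock: 13.55
eef_pos: [619.2, 157.6, 195.4]
ee_rot: [-3.14, 0.001, 1.775]
ft_force: [-0.3, 0.1, -6.4]
grip_width: 0.063
```

Run:
```python
from h import *
go(np.r_[dipxy,171],.205)
s=get_image("scene")
cv2.imwrite("pics/e2.png",crop(s,290,95,110,110,5))
```

```text
tcp [619.2 157.6 195.4] yang 0.205 F [-0.33  0.06 -6.37] t 13.55 g 0.063
 dp [ 0.09 -0.21  2.44] turn -0.0
```

View pics/e2.png

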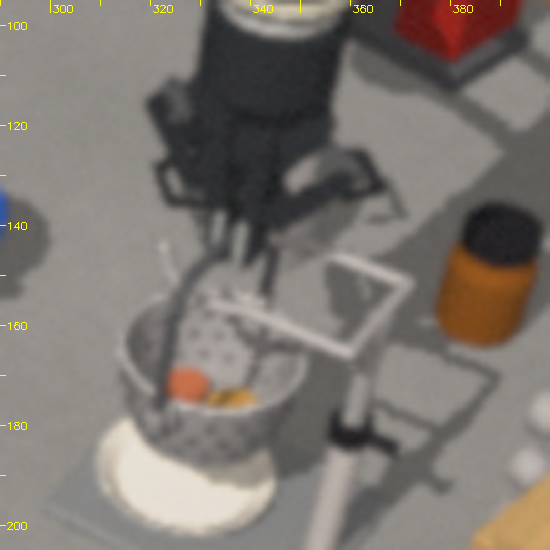

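The bail's bar is above the dip between tips and post, both legs outside the prongs and the basket over the dish. Lowering by feel.

>>> play_rows(dp=[[0.1,-0.2,0.3],[0.1,-0.2,0.6],[0.1,-0.2,0.9],[0.1,-0.2,1.1],[0.1,-0.2,1.3],[0.1,-0.2,1.4],[0.1,-0.2,1.5],[0.1,-0.2,1.5],[0.1,-0.2,1.5]], turn=[0,0,0,0,0,0,0,0,0], claw=[0.4,0.4,0.4,0.4,0.4,0.4,0.4,0.4,0.4])

```text
clock: 14.35
eef_pos: [617.4, 158.2, 180.8]
ee_rot: [-3.141, 0.001, 1.775]
ft_force: [-0.5, -0.1, -6.4]
grip_width: 0.07
```

>>> play_rows(dp=[[0,0,0.05],[0,0,0.1],[0,0,0.15],[0,0,0.2],[0,0,0.2],[0,0,0.2]], turn=[0,0,0,0,0,0], claw=[0.4,0.4,0.4,0.4,0.4,0.4])

```text
clock: 14.85
eef_pos: [617.3, 158.2, 178.7]
ee_rot: [-3.141, 0.001, 1.775]
ft_force: [1.0, -0.4, -6.8]
grip_width: 0.068
```

>>> play_rows(dp=[[0,0,0.05],[0,0,0.1],[0,0,0.15],[0,0,0.2],[0,0,0.2],[0,0,0.2]], turn=[0,0,0,0,0,0], claw=[0.4,0.4,0.4,0.4,0.4,0.4])

```text
clock: 15.35
eef_pos: [617.3, 158.1, 176.6]
ee_rot: [-3.141, 0.001, 1.775]
ft_force: [0.1, 0.7, -7.5]
grip_width: 0.071
```

>>> play_rows(dp=[[0,0,0.05],[0,0,0.1],[0,0,0.15],[0,0,0.2],[0,0,0.2],[0,0,0.2]], turn=[0,0,0,0,0,0], claw=[0.4,0.4,0.4,0.4,0.4,0.4])

```text
clock: 15.85
eef_pos: [617.3, 158.1, 174.7]
ee_rot: [-3.141, 0.001, 1.775]
ft_force: [0.2, -0.6, -7.0]
grip_width: 0.066
```

>>> play_rows(dp=[[0,0,0.05],[0,0,0.1],[0,0,0.1],[0,0,0.1]], turn=[0,0,0,0], claw=[0.4,0.4,0.4,0.4])

```text
clock: 16.18
eef_pos: [617.5, 158.2, 174.3]
ee_rot: [-3.141, 0.001, 1.775]
ft_force: [-1.8, -0.8, -0.6]
grip_width: 0.068
```

Contact at TCP z of about 174.5, and the weight has gone onto the hook. The slight -x force suggests the bar may be on the slope toward the post, so I'll check by feel: raise 3 mm, step back 6 mm, lower again.

>>> play_rows(dp=[[0,0,-0.1],[0,0,-0.2],[0,0,-0.3],[0,-0.2,-0.3],[0,-0.4,-0.3],[0,-0.6,-0.3],[0,-0.6,-0.3],[0,-0.6,-0.3]], turn=[0,0,0,0,0,0,0,0], claw=[0.4,0.4,0.4,0.4,0.4,0.4,0.4,0.4])

```text
clock: 16.85
eef_pos: [611.3, 156.9, 177.2]
ee_rot: [-3.141, 0.001, 1.775]
ft_force: [0.6, -1.0, -6.3]
grip_width: 0.072
```

>>> play_rows(dp=[[0,0,0.05],[0,0,0.1],[0,0,0.15],[0,0,0.2],[0,0,0.2]], turn=[0,0,0,0,0], claw=[0.4,0.4,0.4,0.4,0.4])

```text
clock: 17.27
eef_pos: [611.4, 156.9, 175.2]
ee_rot: [-3.141, 0.001, 1.775]
ft_force: [0.2, 0.1, -6.2]
grip_width: 0.068
```

>>> play_rows(dp=[[0,0,0.05],[0,0,0.1],[0,0,0.1],[0,0,0.1]], turn=[0,0,0,0], claw=[0.4,0.4,0.4,0.4])

```text
clock: 17.6
eef_pos: [611.5, 157.0, 174.9]
ee_rot: [-3.141, 0.001, 1.775]
ft_force: [-2.0, -1.1, -1.5]
grip_width: 0.066
```

>>> play_rows(dp=[[0,0,-0.1],[0,0,-0.2],[0,0,-0.3],[0,0.4,-0.3],[0,0.8,-0.3],[0,1.2,-0.3],[0,1.4,-0.3],[0,1.4,-0.3],[0,1.4,-0.3]], turn=[0,0,0,0,0,0,0,0,0], claw=[0.4,0.4,0.4,0.4,0.4,0.4,0.4,0.4,0.4])

```text
clock: 18.35
eef_pos: [625.3, 159.8, 177.7]
ee_rot: [-3.141, 0.001, 1.775]
ft_force: [-0.6, -0.2, -5.7]
grip_width: 0.069
```

>>> play_rows(dp=[[0,0,0.05],[0,0,0.1],[0,0,0.1],[0,0,0.1]], turn=[0,0,0,0], claw=[0.4,0.4,0.4,0.4])

```text
clock: 18.68
eef_pos: [625.1, 159.8, 176.5]
ee_rot: [-3.141, 0.001, 1.775]
ft_force: [0.3, 1.4, -6.4]
grip_width: 0.072
```

>>> play_rows(dp=[[0,0,0.05],[0,0,0.1],[0,0,0.1],[0,0,0.1]], turn=[0,0,0,0], claw=[0.4,0.4,0.4,0.4])

```text
clock: 19.02
eef_pos: [625.2, 159.8, 175.9]
ee_rot: [-3.141, 0.001, 1.775]
ft_force: [-0.5, -1.1, -4.9]
grip_width: 0.069
```

The dip floor is lowest near x of about 616: 175.9 at 625, 174.5 at 617, 174.9 at 611. Moving back there and seating.

>>> play_rows(dp=[[0,0,-0.1],[0,0,-0.2],[0,-0.3,-0.2],[0,-0.6,-0.2],[0,-0.9,-0.2],[0,-0.9,-0.1],[0,-0.9,0],[0,-0.9,0.05],[0,-0.9,0.05],[0,-0.9,0.05]], turn=[0,0,0,0,0,0,0,0,0,0], claw=[0.4,0.4,0.4,0.4,0.4,0.4,0.4,0.4,0.4,0.4])

```text
clock: 19.85
eef_pos: [616.4, 158.0, 175.3]
ee_rot: [-3.141, 0.001, 1.775]
ft_force: [-0.3, -0.0, -7.0]
grip_width: 0.071
```

>>> play_rows(dp=[[0,0,0.05],[0,0,0.1],[0,0,0.15],[0,0,0.15],[0,0,0.15],[0,0,0.15]], turn=[0,0,0,0,0,0], claw=[0.4,0.4,0.4,0.4,0.4,0.4])

```text
clock: 20.35
eef_pos: [616.7, 158.0, 174.3]
ee_rot: [3.141, 0.001, 1.775]
ft_force: [-0.1, 0.1, -2.8]
grip_width: 0.068
```

>>> play_rows(dp=[[0,0,0.05],[0,0,0.05],[0,0,0.05],[0,0,0.05]], turn=[0,0,0,0], claw=[0.4,0.4,0.4,0.4])

```text
clock: 20.68
eef_pos: [616.8, 158.0, 174.2]
ee_rot: [3.141, 0.001, 1.775]
ft_force: [-1.9, 0.3, -0.9]
grip_width: 0.068
```

>>> play_rows(dp=[[0,0,0],[0,0,0],[0,0,0],[0,0,0]], turn=[0,0,0,0], claw=[0.5,0.6,0.6,0.6], force=20)

```text
clock: 21.02
eef_pos: [616.7, 158.1, 174.2]
ee_rot: [3.141, 0.001, 1.775]
ft_force: [-1.3, -0.7, -1.2]
grip_width: 0.069
```

>>> play_rows(dp=[[0,0,0],[0,0,0],[0,0,0],[0,0,0],[0,0,0],[0,0,0],[0,0,0],[0,0,0],[0,0,0],[0,0,0]], turn=[0,0,0,0,0,0,0,0,0,0], claw=[0.7,0.8,0.9,1.0,1.2,1.5,2,2.5,3,3])

```text
clock: 21.85
eef_pos: [616.8, 158.1, 174.3]
ee_rot: [3.141, 0.001, 1.775]
ft_force: [-0.0, -0.3, -0.0]
grip_width: 0.35
```

Run:
```python
from h import *
go(np.r_[dipxy,171],.205)
s=get_image("scene")
cv2.imwrite("pics/e3.png",crop(s,300,110,90,100,6))
```

```text
tcp [616.8 158.1 174.3] yang 0.205 F [-0.02 -0.35 -0.03] t 21.85 g 0.35
 dp [-0.01  0.02  0.33] turn -0.0
```

View pics/e3.png

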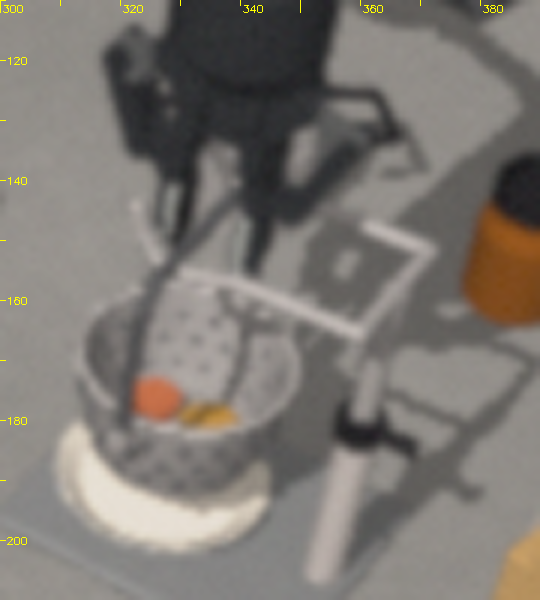

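The fingers are open around the bar, which lies in the dip (it crosses the near prong at scene (328,155), against a predicted dip centre of (328.5,156)). Wrist force is zero. Retracting straight up.

>>> play_rows(dp=[[0,0,-0.3],[0,0,-0.8],[0,0,-1.5],[0,0,-2.5],[0,0,-4],[0,0,-6],[0,0,-8],[0,0,-10],[0,0,-12],[0,0,-12]], turn=[0,0,0,0,0,0,0,0,0,0], claw=[3,3,3,3,3,3,3,3,3,3])

```text
clock: 22.73
eef_pos: [619.3, 158.7, 301.4]
ee_rot: [3.131, 0.001, 1.775]
ft_force: [0.7, 0.4, 1.8]
grip_width: 0.351
```

>>> play_rows(dp=[[0,-3,-1],[0,-6,-2],[0,-9,-2],[0,-12,-2],[0,-15,-2],[0,-18,-2],[0,-18,-2],[0,-18,-2],[0,-18,-2],[0,-18,-2]], turn=[0,0,0,0,0,0,0,0,0,0], claw=[3,3,3,3,3,3,3,3,3,3])

```text
clock: 23.57
eef_pos: [443.8, 122.3, 319.8]
ee_rot: [3.13, 0.001, 1.775]
ft_force: [0.4, -0.4, 0.2]
grip_width: 0.351
```

Run:
```python
from h import *
go(np.r_[dipxy,171],.205)
s=get_image("scene");t=get_image("top")
for _ in range(8): s2=get_image("scene")
d=cv2.absdiff(s["image"],s2["image"])[110:210,290:390]; print("motion diff",d.max(),d.mean())
cv2.imwrite("pics/e4.png",np.hstack([crop(s2,300,110,90,95,5),crop(t,165,100,65,95,5)]))
```

```text
tcp [443.8 122.3 319.8] yang 0.204 F [ 0.43 -0.44  0.18] t 23.5667 g 0.351
 dp [-1.000e-02  1.751e+01  1.508e+01] turn -0.0
motion diff 16 1.1017333333333332
```

View pics/e4.png

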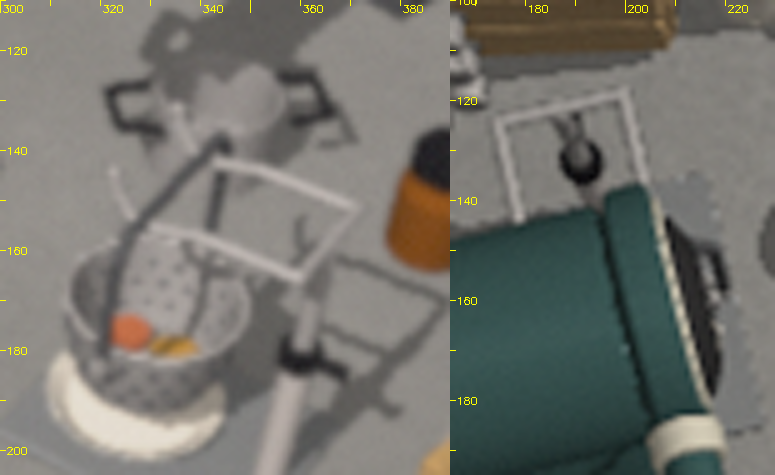

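Run:
```python
from h import *
s=load("scene"); sy=np.array([-sx[1],sx[0]])
P=[]
for uv in ((325.6,156.3),(344.4,139)):
    w=onz(s,*uv,195)[:2]-dipxy; P.append(np.r_[w@sx[:2],w@sy]); print(P[-1])
m=(P[0]+P[1])/2; d=P[1]-P[0]; print("mid",m,"skew",np.arctan2(-d[0],d[1]),"len",np.hypot(*d))
for b in(52,-52): print(proj(s,np.r_[dipxy+sy*b,195]))
for b in(36,-36): print("cross",proj(s,np.r_[dipxy+sy*b,195]))
```

```text
[ -0.65105027 -53.77216643]
[ 4.78449445 45.56582692]
mid [ 2.06672209 -4.10316975] skew -0.054663171040214724 len 99.48659241025894
(np.float64(344.01117648539145), np.float64(137.25179471455323))
(np.float64(326.1218350552856), np.float64(156.05793897780978))
cross (np.float64(341.36694396462303), np.float64(140.03154032148092))
cross (np.float64(328.98559604009915), np.float64(153.04741439107153))
```

The bar's middle is about (2,-4) mm from the dip with a skew of about -0.05 rad. The basket is still, clear of the dish, and the arm is away. Handing in.

```bash
python3 -c "
from h import *
print(job_done())"
```

```text
the job is handed in; nothing more can be done
None
```

The basket is hanging on the hook by its upright bail and the job is handed in at about 24 s of the 72 s; no verdict was reported.

**Raising the bail:** I swung the bail up to about 1.6 rad with the shut fingertips. The basket did not move visibly in the images. The wrist force showed about 8 N in x and 7 N in z partway through the push, for a moment. I did not find out whether that was contact or motion, but the total of about 10 N is under the 15 N limit.

**Hanging it:** I gripped the bar, lifted the basket (about 6.4 N) and brought it in from the side of the prong tips. I lowered it by feel and found the lowest part of the dip at about x = 616 mm, with the bar about 196 mm above the bench. That is 2 to 4 mm higher than I had estimated from the images. I then opened the fingers slowly with about 1 N left on the wrist, and backed away.

**Last checks:**
- **Seating:** the bar rests on both prongs, with its middle about 2 mm along and -4 mm across from the dip. It is about 0.05 rad off square.
- **Basket:** it looks level, clear of the dish and still; two pictures 0.4 s apart differed only by noise.
- **Robot:** it was 18 cm back and touching nothing.
- **Other things:** I did not measure the bystanders again. The bowl, pot and jar looked unmoved wherever they were in view.

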